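# Shut a row of flip-top sample tubes with a run of the fingertips

### The arm

A 7-joint arm with a two-finger parallel gripper is mounted at the origin on the work surface. World frame = base frame: x ahead of the robot, y to its left, z up, the work surface at z = 0. Lengths are in m, angles in rad, forces in N, time in s.
With the tool pointing down it reaches from about 0.35 to 0.9 m from the base axis. Payload 8.1 kg.
Tool frame: the origin (TCP) lies at the very end of the fingers, on their centre line; the grasp point (between the pads) lies 19 mm behind it; z points along the fingers, y is the line along which they close (so a half turn about z gives the same grasp; the last joint's range is limited). The gripper opens to 92 mm and grips with 3 to 60 N. Pads are 19 mm wide; open, the fingers measure 130 mm over their backs; the gripper's body (75 mm by 190 mm) begins 47 mm behind the grasp point.
Start: joints at [1.173, 0.434, 0.025, 1.573, -0.012, 1.134, -0.075], TCP at [0.182, -0.598, 0.227] pointing down, gripper open.
Joint ranges: [-2.62, 2.62], [-0.44, 2.09], [-1.27, 1.32], [0.08, 2.57], [-1.32, 4.46], [0.12, 2], [-2.74, 2.74]. Speed limits (rad/s): [2.22, 2.22, 3.01, 3.01, 3.14, 3.14, 3.14].

### API

Orientations are given as a rotation vector (axis times angle).
In Python, from cell import readout, cams, job gives the robot as it stands.
- The arm moves only by the tool drive_tool, never from a script. Its argument "commands" is a list of rows, each a list of 3 entries, a list of its own where there are three numbers: the turn, a rotation vector about the tool's x, y, z in rad, then the shift along the tool's x, y, z in cm, then the gripper's target within -1 to 1 (fully open at 1, half-way at 0, shut at -1). A call has 1 to 20 rows; each row is the pose to reach, as a shift and turn from the pose commanded when the call began, along the tool's axes at that moment; what a row does not reach only later rows make up. A row lasts 1/12 s, in which the tool goes at most 41.7 mm and 7.16 degrees, less where a joint would pass 70% of its speed; a pose out of reach is approached as far as the arm can. A call with a gripper value outside its range is refused whole. The fingers move at their own pace and stop on an object; "newtons" is the grip in N (left out, the last holds). Time passes only in rows, so rows that repeat a pose let the fingers close. It gives the time, the measured TCP pose, the force, the opening and the grip force at its end, in the units of the state.
- readout.observe(): the state, without advancing time (a new reading comes with each control period).
- cams.get_image(name): name is "scene" or "side" or "wrist"; returns the picture (420x560x3 uint8, blue, green, red); there is no depth.
- cams.camera_info(name): a dict with "camera_matrix" (3x3 intrinsics, pixels), "R" (3x3) and "t" (3): a world point X has camera coordinates R X + t. Camera axes: x right, y down, z forward; pixel columns grow to the right and rows downward; lengths in m; the calibration is good to about 2 mm. A picture is of the moment at which its call begins: read the wrist's pose just before it. camera_info takes no time and is no camera call; for the wrist camera it gives the pose at the moment of the call.
- job.sign_off(): hands the job in; it is judged then, once.
The state is a dict: "clock": time; "joints": joint angles; "dq": joint speeds; "joint_efforts": joint torques, N m; "position": TCP position; "ee_rot": TCP orientation; "force": force on the tool from outside, world axes, zero at the start; "ft_torque": the same for the moment, N m; "width": opening from 0.0 (shut) to 1.0 (fully open); "gripper_force": force on a finger pad.
Only numpy, scipy, OpenCV 4.12 (cv2) and the standard library are available. Lean on these libraries where they do the work, as an engineer would, in place of code of your own. Each camera call takes 0.05 s, during which the arm holds its last target. There are 200 camera calls.

### The job

Shut the five open orange flip-top tubes standing in the metal cold block: run the fingertips lightly along the row, the way the lids fold shut, from the first tube to the last, so that one lid after another folds over and all end up pressed down fully shut. Nothing is to be picked up: do not lift or shove the block, press gently, leave the two green screw-cap tubes in their holes behind the row, and leave everything else on the bench where it is.

Things in the scene. Friction and masses are not known exactly. Their poses are not given: they have to be found in the camera images.
- cold_block: Loose aluminium cold block, 88 (x) x 190 (y) x 50 mm, low blue sleeve 92 x 198 x 30 mm, about 2 kg; origin at the centre of its underside. Five fixed flip-top tubes in a row along y, at x = -21, y = -64, -32, 0, 32, 64 mm, collars 20 mm across, 62 mm up; lids hinged on the -y side, folding shut towards +y. Second row of holes at x = +21 mm, green screw-cap tubes in two of them.
- lid1 (a joint): Angle (rad) of the first lid, tube at y = -64 mm in the block: 0 fully shut, grows as it opens, starts at 1.1 to 1.85, stop at 2.0. Orange disc 20 mm across, 4 mm thick, with a lip, reaching 25 mm from its hinge, which lies 10.5 mm to -y of the tube's axis, 63 mm above the block's underside; shut top level at 66 mm. Light friction hinge (0.004 N m): stays where left, no spring.
- lid2 (a joint): The same for the second lid, at y = -32 mm in the block.
- lid3 (a joint): The same for the third lid, at y = 0 in the block.
- lid4 (a joint): The same for the fourth lid, at y = 32 mm in the block.
- lid5 (a joint): The same for the fifth lid, at y = 64 mm in the block, the last of the row.
- row_first (a point): Point on the block: the centre of the top of the first lid (lid1) when it is shut; x = -21 mm, y = -64 mm, z = 66 mm in the block.
- row_last (a point): Point on the block: the centre of the top of the last lid (lid5) when it is shut; x = -21 mm, y = 64 mm, z = 66 mm in the block. The run goes from row_first to row_last.
- screw_tube_a: Loose clear tube with a green screw cap (21 mm across, 14 mm high) standing in the block's second row, in the hole at y = -64 mm; 17 mm across, 66 mm high, origin at its foot, its top 74 mm above the block's underside. To be left alone.
- screw_tube_b: Another such tube with a green screw cap, in the hole at y = 32 mm of the block's second row. To be left alone.
- tip_box: Closed pipette-tip box, blue with a pale lid, 84 x 122 x 67 mm; origin at the centre of its underside. To be left alone.
- stain_white: White dropper bottle with red cap, 29 mm across, 76 mm high; origin at its foot. To be left alone.
- stain_purple: Purple dropper bottle with black cap, 29 mm across, 76 mm high; origin at its foot. To be left alone.
- amber_jar: Amber glass jar with white cap, 48 mm across, 85 mm high; origin at its foot. To be left alone.
- slide_box: Yellow microscope-slide box, 85 x 105 x 35 mm; origin at the centre of its underside. To be left alone.
- marker: Green and white marker pen lying on the bench, 135 mm long along its x, 13 mm thick; origin under its middle. To be left alone.

How it is judged:
By the outcome, as a careful person would: the job done as asked, in the order asked, and still so for the second after the job is handed in, with the robot touching nothing.
It also fails if it takes over 51 s, if anything falls off the work surface, if the arm or the gripper's body presses on something with over 40 N, if the wrist force passes 120 N, or if a joint passes its speed limit or range.

## Working session

There is one attempt and no reset: what is moved stays moved. The work goes in short steps, Python scripts to look and compute and a tool call to move; the robot and the scene stay as the last step left them, time stands still between calls to the robot, and variables do not carry over. Pictures are saved under pics/ and viewed, at most 10 in all, crops included, and the job is handed in when it is done.

Besides the shell and the picture viewer there is one more tool, called as name([rows], argument=value, ...), one row to a line, values as JSON. drive_tool: Moves the arm, as the interface text tells. Its arguments: {"type":"object","properties":{"commands":{"type":"array"},"newtons":{"type":"number"}},"required":["commands"]}

```bash
ls; mkdir -p pics
python3 - <<'E'
from cell import readout,cams
import cv2,numpy as np
print(readout.observe())
a=cams.get_image("scene");b=cams.get_image("side")
cv2.imwrite("pics/scene0.png",a);cv2.imwrite("pics/side0.png",b)
for n in("scene","side"):print(cams.camera_info(n))
E
```

```text
pics
{'clock': 0.0, 'joints': array([ 1.17341787,  0.43522596,  0.02497899,  1.57413403, -0.01158783,
        1.13402038, -0.07510965]), 'dq': array([ 0.00165624,  0.0010228 ,  0.00018491, -0.00018006,  0.00183881,
       -0.00132903, -0.00109978]), 'joint_efforts': array([ 3.71681199e-04, -6.67859101e+01,  9.85175259e-01, -3.14462364e+01,
       -6.04624534e-02,  4.29386110e-02,  1.71250563e-04]), 'position': array([ 0.18135814, -0.59754349,  0.22592893]), 'ee_rot': array([-3.10597333e+00, -4.61003777e-01,  6.28289106e-04]), 'force': array([0.26942472, 0.09433201, 0.54045464]), 'ft_torque': array([-0.0038644 , -0.02304272,  0.01580716]), 'gripper_force': 0.0, 'width': 0.9995563499051335}
{'camera_matrix': array([[408.34986544,   0.        , 276.8556799 ],
       [  0.        , 408.34986544, 211.55676449],
       [  0.        ,   0.        ,   1.        ]]), 'R': array([[ 0.80965708,  0.58679862, -0.01108106],
       [ 0.3400788 , -0.48445688, -0.80600741],
       [-0.47833233,  0.64882117, -0.59180171]]), 't': array([-0.50179294, -0.14645605,  1.56537038])}
{'camera_matrix': array([[493.49021527,   0.        , 271.90623124],
       [  0.        , 493.49021527, 211.23526148],
       [  0.        ,   0.        ,   1.        ]]), 'R': array([[-0.9932918 , -0.11421918, -0.018038  ],
       [-0.05612553,  0.61259597, -0.78840098],
       [ 0.10110052, -0.78209984, -0.61489717]]), 't': array([0.60747649, 0.07754192, 1.36351884])}
```

View pics/scene0.png

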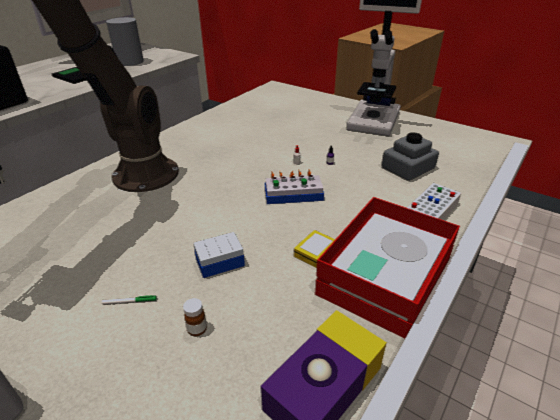

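View pics/side0.png

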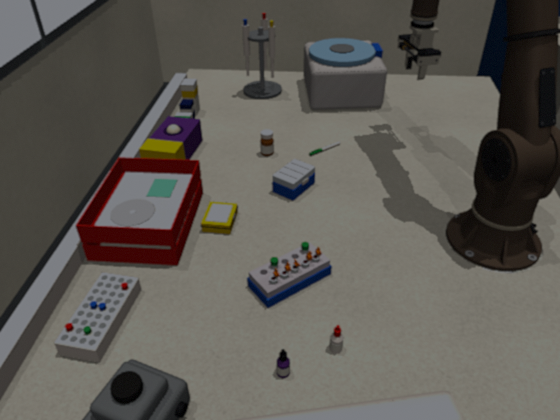

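Scene shows the block at about (293,187), with orange lids behind and green caps in front. Side shows it at about (290,273). I'll enlarge both and triangulate.

```bash
cat > h.py <<'E'
import cv2,numpy as np
from cell import readout,cams
def ray(n,uv,info=None):
    c=info or cams.camera_info(n);d=c["R"].T@np.linalg.solve(c["camera_matrix"],[uv[0],uv[1],1.]);return -c["R"].T@c["t"],d
def onz(n,uv,z,info=None):
    o,d=ray(n,uv,info);return o+d*(z-o[2])/d[2]
def tri(a,b,na="scene",nb="side"):
    o,d=ray(na,a);p,e=ray(nb,b)
    s=np.linalg.lstsq(np.c_[d,-e],p-o,rcond=None)[0];x,y=o+d*s[0],p+e*s[1]
    return (x+y)/2,np.linalg.norm(x-y)
def blobs(im,lo,hi,amin=4):
    m=cv2.inRange(cv2.cvtColor(im,cv2.COLOR_BGR2HSV),np.array(lo),np.array(hi))
    n,_,s,c=cv2.connectedComponentsWithStats(m)
    return [(c[i].round(1).tolist(),s[i].tolist()) for i in range(1,n) if s[i][4]>=amin]
E
python3 - <<'E'
from h import *
for n,(x0,y0,w,h) in {"scene":(255,160,80,50),"side":(235,225,110,85)}.items():
    im=cv2.imread(f"pics/{n}0.png")
    for c,lo,hi in(("or",(4,120,90),(20,255,255)),("gr",(45,90,40),(85,255,255)),("bl",(105,120,40),(125,255,255))):
        print(n,c,[b for b in blobs(im,lo,hi) if x0<b[0][0]<x0+w and y0<b[0][1]<y0+h])
    cv2.imwrite(f"pics/{n}0c.png",cv2.resize(im[y0:y0+h,x0:x0+w],None,fx=7,fy=7,interpolation=cv2.INTER_CUBIC))
E
```

```text
scene or [([291.4, 173.6], [290, 171, 4, 6, 14]), ([299.5, 173.0], [299, 171, 2, 5, 8]), ([308.9, 172.8], [308, 170, 3, 6, 12]), ([272.0, 174.5], [271, 172, 3, 5, 11]), ([280.5, 174.0], [280, 172, 2, 5, 8])]
scene gr [([303.6, 181.0], [301, 178, 6, 7, 28]), ([275.5, 182.4], [273, 180, 6, 6, 28])]
scene bl [([293.7, 197.7], [265, 183, 59, 21, 443])]
side or [([317.9, 250.4], [316, 248, 5, 5, 17]), ([309.1, 255.2], [307, 253, 5, 5, 14]), ([295.9, 263.4], [294, 263, 5, 2, 7]), ([287.3, 266.5], [285, 265, 5, 4, 15]), ([275.7, 272.8], [274, 271, 5, 4, 13])]
side gr [([304.8, 245.3], [302, 242, 7, 8, 41]), ([273.9, 260.5], [271, 257, 7, 9, 44])]
side bl [([288.1, 287.6], [248, 266, 83, 41, 706])]
```

View pics/side0c.png

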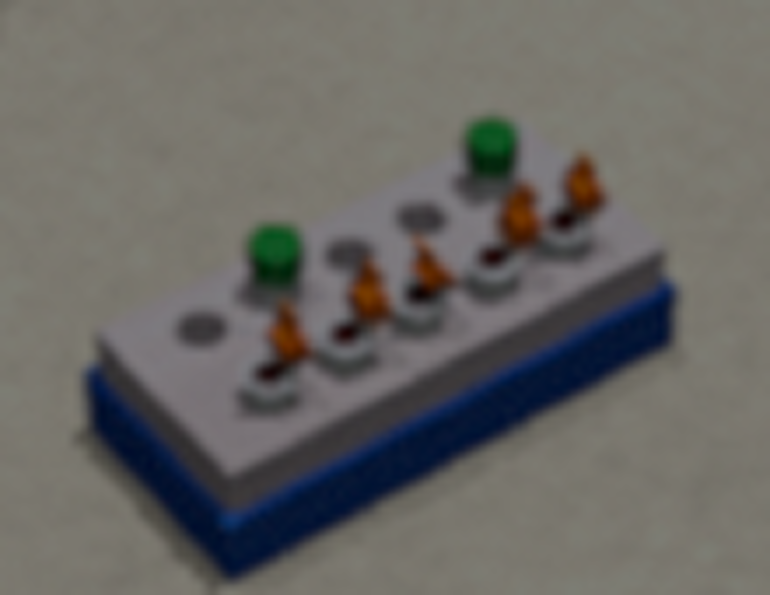

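The crop shows lid1 at the right end beside green cap a, and lid5 at the left. All the lids stand open and tilt to the right, which is the -y side.

Run:
```python
from h import *
np.set_printoptions(precision=4,suppress=True)
A=tri((275.5,182.4),(304.8,245.3));B=tri((303.6,181.0),(273.9,260.5));print(A,B,np.linalg.norm(A[0]-B[0]))
for n,a,b in(("scene",(275.5,182.4),(303.6,181.)),("side",(304.8,245.3),(273.9,260.5))):print(n,onz(n,a,.067),onz(n,b,.067))
so=[(272,174.5),(280.5,174),(291.4,173.6),(299.5,173),(308.9,172.8)]
si=[(317.9,250.4),(309.1,255.2),(295.9,263.4),(287.3,266.5),(275.7,272.8)]
for p,q in zip(so,si):print(tri(p,q))
# side: block top corners / sleeve corners from crop (7x)
for uv in((97,335),(235,475),(663,245)):print("top",onz("side",(235+uv[0]/7-.43,225+uv[1]/7-.43),.05))
d=(B[0]-A[0])[:2];th=np.arctan2(d[1],d[0])-np.pi/2
R=lambda p:np.array([[np.cos(th),-np.sin(th)],[np.sin(th),np.cos(th)]])@p
o=A[0][:2]-R(np.array([.021,-.064]));print(th,o,[o+R(np.array([-.021,y])) for y in(-.064,.064)],o+R(np.array([-.044,.095])),o+R(np.array([-.044,-.095])))
```

```text
(array([0.5087, 0.1472, 0.0664]), np.float64(0.0005917372098740211)) (array([0.581 , 0.2097, 0.0658]), np.float64(0.0005934638980413699)) 0.0956118198337596
scene [0.5089 0.1464 0.067 ] [0.5817 0.2081 0.067 ]
side [0.5089 0.148  0.067 ] [0.5811 0.2111 0.067 ]
(array([0.4752, 0.1719, 0.0739]), np.float64(0.0006355507371367744))
(array([0.4965, 0.1916, 0.0737]), np.float64(0.0016439004644656027))
(array([0.5253, 0.2192, 0.0708]), np.float64(0.0021452285753334427))
(array([0.5463, 0.2354, 0.0731]), np.float64(0.001087503554582319))
(array([0.5716, 0.2574, 0.0716]), np.float64(6.319644029118739e-05))
top [0.6408 0.2412 0.05  ]
top [0.5848 0.3018 0.05  ]
top [0.4453 0.1767 0.05  ]
-0.8582108763803511 [0.5434 0.2049] [array([0.4812, 0.1789]), array([0.5781, 0.2626])] [0.5865 0.3003] [0.4427 0.1761]
```

Both views agree: the caps are 95.6 mm apart against 96 mm nominal, at the right height, and the corners match. The row runs from (0.481,0.179) to (0.578,0.263). I'll approach high with the fingers shut and tool x along the row.

drive_tool([
  [[0,0,-0.2],[33,-26,0],-1],
  [[0,0,-0.2],[33,-26,0],-1],
  [[0,0,-0.2],[33,-26,0],-1],
  [[0,0,-0.2],[33,-26,0],-1],
  [[0,0,-0.2],[33,-26,0],-1],
  [[0,0,-0.2],[33,-26,0],-1],
  [[0,0,-0.2],[33,-26,0],-1],
  [[0,0,-0.2],[33,-26,0],-1],
  [[0,0,-0.2],[33,-26,0],-1],
  [[0,0,-0.2],[33,-26,0],-1],
  [[0,0,-0.418],[47.5,-64,0],-1],
  [[0,0,-0.418],[47.5,-64,0],-1],
  [[0,0,-0.418],[47.5,-64,0],-1],
  [[0,0,-0.418],[47.5,-64,0],-1],
  [[0,0,-0.418],[47.5,-64,0],-1],
  [[0,0,-0.418],[47.5,-64,0],-1],
  [[0,0,-0.418],[47.5,-64,0],-1],
  [[0,0,-0.418],[47.5,-64,0],-1],
  [[0,0,-0.418],[47.5,-64,0],-1],
  [[0,0,-0.418],[47.5,-64,0],-1],
], newtons=10)

```text
clock: 1.77
position: [0.4496, 0.1554, 0.2268]
ee_rot: [-2.943, -1.098, -0.0]
force: [1.7, -0.6, 0.6]
width: 0.009
gripper_force: 0.0
```

Run:
```python
from h import *
np.set_printoptions(precision=4,suppress=True)
cams.get_image("wrist")
s=readout.observe();i=cams.camera_info("wrist");im=cams.get_image("wrist");cv2.imwrite("pics/w1.png",im)
print(s["position"],s["ee_rot"],s["force"])
import pickle;pickle.dump(i,open("w1.pkl","wb"))
for c,lo,hi,z in(("or",(4,120,60),(20,255,255),.07),("gr",(45,90,40),(85,255,255),.074)):
    for b in blobs(im,lo,hi,60):print(c,b,onz("wrist",b[0],z,i))
```

```text
[0.4495 0.1625 0.2272] [-2.9356 -1.1059 -0.0046] [0.4568 7.2288 1.2461]
or ([293.2, 36.2], [281, 27, 25, 17, 310]) [0.5489 0.2387 0.07  ]
or ([293.1, 75.0], [282, 64, 24, 22, 380]) [0.5274 0.2197 0.07  ]
or ([292.9, 124.1], [282, 116, 23, 16, 269]) [0.4986 0.1942 0.07  ]
or ([292.5, 159.0], [282, 153, 22, 12, 197]) [0.4767 0.1752 0.07  ]
or ([273.1, 302.8], [271, 270, 6, 66, 310]) [0.3628 0.0983 0.07  ]
or ([292.0, 302.8], [290, 270, 6, 66, 322]) [0.3746 0.0849 0.07  ]
or ([266.7, 355.4], [42, 348, 390, 13, 3485]) [0.3149 0.0651 0.07  ]
gr ([347.2, 24.7], [334, 10, 28, 30, 640]) [0.5817 0.2127 0.074 ]
gr ([342.3, 148.7], [330, 137, 25, 24, 464]) [0.5109 0.1502 0.074 ]
```

View pics/w1.png

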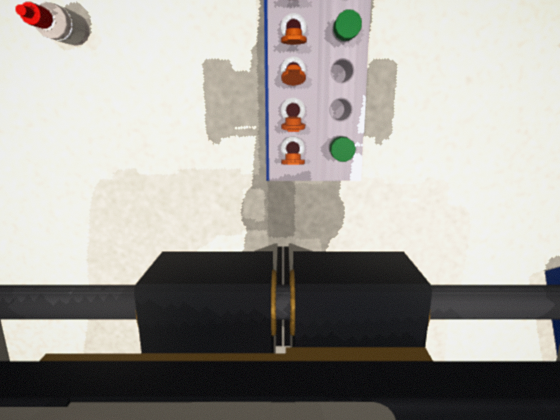

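The wrist picture shows the row in line with the fingers: lids at column ~293, green caps at ~345. The arm was still settling, so I'll hold and re-measure.

drive_tool([
  [[0,0,0],[0,0,0],-1],
  [[0,0,0],[0,0,0],-1],
  [[0,0,0],[0,0,0],-1],
  [[0,0,0],[0,0,0],-1],
  [[0,0,0],[0,0,0],-1],
  [[0,0,0],[0,0,0],-1],
])

```text
clock: 2.37
position: [0.4503, 0.1515, 0.2268]
ee_rot: [2.945, 1.094, 0.0]
force: [0.5, -0.3, -0.0]
width: 0.008
gripper_force: 0.0
```

Run:
```python
from h import *
np.set_printoptions(precision=4,suppress=True)
s=readout.observe();i=cams.camera_info("wrist");im=cams.get_image("wrist")
print(s["position"],s["ee_rot"],s["force"])
m=cv2.inRange(cv2.cvtColor(im,cv2.COLOR_BGR2HSV),(45,90,40),(85,255,255))
for c in cv2.findContours(m,0,2)[0]:
    if cv2.contourArea(c)>200:print(onz("wrist",cv2.minEnclosingCircle(c)[0],.07,i))
for b in blobs(im,(4,120,60),(20,255,255),60):print(b,onz("wrist",b[0],.072,i))
```

```text
[0.4503 0.1515 0.2268] [2.9448 1.0936 0.    ] [ 0.4603 -0.2764 -0.037 ]
[0.5109 0.1495 0.07  ]
[0.5826 0.2121 0.07  ]
([279.7, 25.6], [268, 16, 25, 18, 329]) [0.5487 0.2385 0.072 ]
([280.1, 65.2], [268, 54, 25, 22, 401]) [0.5272 0.2196 0.072 ]
([280.7, 115.0], [269, 107, 24, 16, 272]) [0.4985 0.1944 0.072 ]
([281.1, 150.1], [270, 144, 23, 12, 201]) [0.4771 0.1755 0.072 ]
([273.1, 302.6], [271, 270, 5, 66, 310]) [0.3639 0.0881 0.072 ]
([292.0, 302.5], [290, 270, 6, 66, 315]) [0.3756 0.0747 0.072 ]
([266.9, 355.4], [42, 347, 390, 14, 3487]) [0.3158 0.0552 0.072 ]
```

drive_tool([
  [[0,0,0],[0,0,3.5],-1],
  [[0,0,0],[0,0,7],-1],
  [[0,0,0],[0,0,10.5],-1],
  [[0,0,0],[0,0,13],-1],
  [[0,0,0],[0,0,15],-1],
  [[0,0,0],[0,0,16],-1],
  [[0,0,0],[0,0,16],-1],
  [[0,0,0],[0,0,16],-1],
  [[0,0,0],[0,0,16],-1],
  [[0,0,0],[0,0,16],-1],
])

```text
clock: 3.25
position: [0.4512, 0.1527, 0.0681]
ee_rot: [2.944, 1.096, 0.004]
force: [0.7, 0.5, 0.0]
width: 0.005
gripper_force: 0.0
```

drive_tool([
  [[0,0,0],[0.5,0,0],-1],
  [[0,0,0],[1,0,0],-1],
  [[0,0,0],[1.4,0,0],-1],
  [[0,0,0],[1.8,0,0],-1],
  [[0,0,0],[2.1,0,0],-1],
  [[0,0,0],[2.4,0,0],-1],
  [[0,0,0],[2.7,0,0],-1],
  [[0,0,0],[3,0,0],-1],
  [[0,0,0],[3.3,0,0],-1],
  [[0,0,0],[3.6,0,0],-1],
  [[0,0,0],[3.9,0,0],-1],
  [[0,0,0],[4.2,0,0],-1],
  [[0,0,0],[4.2,0,0],-1],
  [[0,0,0],[4.2,0,0],-1],
  [[0,0,0],[4.2,0,0],-1],
])

```text
clock: 4.5
position: [0.4819, 0.1797, 0.0667]
ee_rot: [2.944, 1.096, -0.0]
force: [-0.1, -0.5, 0.0]
width: 0.001
gripper_force: 0.0
```

drive_tool([
  [[0,0,0],[0,0,0.05],-1],
  [[0,0,0],[0,0,0.1],-1],
  [[0,0,0],[0,0,0.1],-1],
  [[0,0,0],[0,0,0.1],-1],
])

```text
clock: 4.83
position: [0.482, 0.1798, 0.0663]
ee_rot: [2.944, 1.096, 0.001]
force: [-2.5, -0.8, 8.3]
width: 0.004
gripper_force: 4.1
```

drive_tool([
  [[0,0,0],[0,0,0.05],-1],
  [[0,0,0],[0,0,0.1],-1],
  [[0,0,0],[0,0,0.1],-1],
  [[0,0,0],[0,0,0.1],-1],
])

```text
clock: 5.17
position: [0.482, 0.1797, 0.0661]
ee_rot: [2.944, 1.096, 0.001]
force: [-5.3, -2.7, 20.2]
width: 0.007
gripper_force: 10.0
```

drive_tool([
  [[0,0,0],[0,0,-0.08],-1],
  [[0,0,0],[0,0,-0.16],-1],
  [[0,0,0],[0.3,0,-0.16],-1],
  [[0,0,0],[0.6,0,-0.16],-1],
  [[0,0,0],[0.9,0,-0.16],-1],
  [[0,0,0],[1.2,0,-0.16],-1],
  [[0,0,0],[1.5,0,-0.16],-1],
  [[0,0,0],[1.8,0,-0.16],-1],
  [[0,0,0],[2.1,0,-0.16],-1],
  [[0,0,0],[2.4,0,-0.16],-1],
  [[0,0,0],[2.7,0,-0.16],-1],
  [[0,0,0],[3,0,-0.16],-1],
  [[0,0,0],[3.2,0,-0.16],-1],
  [[0,0,0],[3.2,0,-0.16],-1],
  [[0,0,0],[3.2,0,-0.1],-1],
  [[0,0,0],[3.2,0,-0.06],-1],
  [[0,0,0],[3.2,0,-0.06],-1],
  [[0,0,0],[3.2,0,-0.06],-1],
])

```text
clock: 6.67
position: [0.5053, 0.1993, 0.0661]
ee_rot: [2.942, 1.094, -0.004]
force: [-9.2, -7.3, 21.1]
width: 0.004
gripper_force: 10.9
```

drive_tool([
  [[0,0,0],[0,0,-0.1],-1],
  [[0,0,0],[0,0,-0.2],-1],
  [[0,0,0],[0,0,-0.2],-1],
])

```text
clock: 6.92
position: [0.5065, 0.201, 0.0673]
ee_rot: [-2.944, -1.096, -0.001]
force: [-0.1, -0.1, 0.2]
width: 0.009
gripper_force: 0.0
```

Run:
```python
from h import *
np.set_printoptions(precision=4,suppress=True)
s=readout.observe();i=cams.camera_info("wrist");im=cams.get_image("wrist");sd=cams.get_image("side")
print(s["position"],s["ee_rot"],s["force"])
print([b for b in blobs(sd,(45,90,40),(85,255,255)) if 235<b[0][0]<345 and 225<b[0][1]<310])
print([b for b in blobs(sd,(105,120,40),(125,255,255),300)if 235<b[0][0]<345 and 225<b[0][1]<310])
a=cv2.resize(sd[225:310,235:345],None,fx=6,fy=6,interpolation=cv2.INTER_CUBIC)
cv2.imwrite("pics/m1.png",a)
```

```text
[0.5065 0.201  0.0673] [-2.944  -1.0959 -0.0007] [-0.0954 -0.1032  0.2167]
[([274.0, 261.2], [271, 258, 7, 8, 48])]
[([288.3, 287.8], [248, 265, 83, 43, 716])]
```

View pics/m1.png

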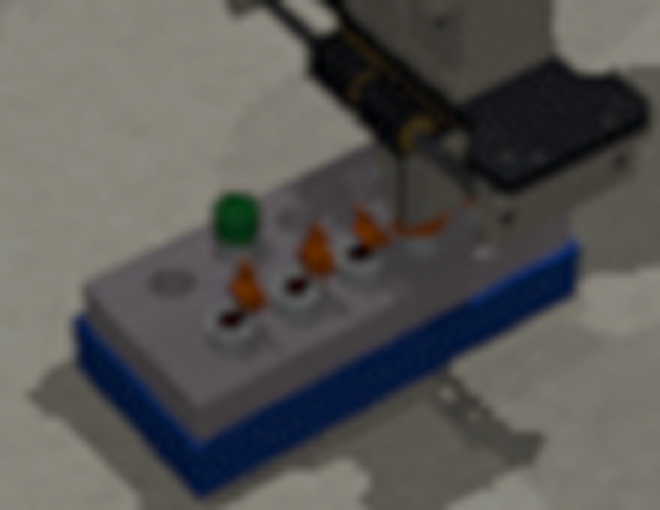

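The side crop shows lids 1 and 2 folded under and behind the fingers, lids 3–5 still open, and the block unmoved. I'll continue more lightly.

drive_tool([
  [[0,0,0],[0.3,0,0.04],-1],
  [[0,0,0],[0.6,0,0.04],-1],
  [[0,0,0],[0.9,0,0.04],-1],
  [[0,0,0],[1.2,0,0.04],-1],
  [[0,0,0],[1.5,0,0.04],-1],
  [[0,0,0],[1.8,0,0.04],-1],
  [[0,0,0],[2.1,0,0.04],-1],
  [[0,0,0],[2.4,0,0.04],-1],
  [[0,0,0],[2.7,0,0.04],-1],
  [[0,0,0],[3,0,0.04],-1],
  [[0,0,0],[3.2,0,0.04],-1],
  [[0,0,0],[3.2,0,0.04],-1],
  [[0,0,0],[3.2,0,0.04],-1],
  [[0,0,0],[3.2,0,0.04],-1],
  [[0,0,0],[3.2,0,0.08],-1],
  [[0,0,0],[3.2,0,0.12],-1],
  [[0,0,0],[3.2,0,0.12],-1],
  [[0,0,0],[3.2,0,0.12],-1],
])

```text
clock: 8.52
position: [0.5304, 0.2216, 0.0663]
ee_rot: [2.944, 1.096, 0.0]
force: [-1.2, -1.0, 4.0]
width: 0.002
gripper_force: 2.2
```

drive_tool([
  [[0,0,0],[0,0,0.06],-1],
  [[0,0,0],[0,0,0.06],-1],
  [[0,0,0],[0,0,-0.05],-1],
  [[0,0,0],[0.3,0,-0.05],-1],
  [[0,0,0],[0.6,0,-0.05],-1],
  [[0,0,0],[0.9,0,-0.05],-1],
  [[0,0,0],[1.2,0,-0.05],-1],
  [[0,0,0],[1.5,0,-0.05],-1],
  [[0,0,0],[1.8,0,-0.05],-1],
  [[0,0,0],[2.1,0,-0.05],-1],
  [[0,0,0],[2.4,0,-0.05],-1],
  [[0,0,0],[2.7,0,-0.05],-1],
  [[0,0,0],[3,0,-0.05],-1],
  [[0,0,0],[3.2,0,-0.05],-1],
  [[0,0,0],[3.2,0,-0.05],-1],
  [[0,0,0],[3.2,0,-0.05],-1],
  [[0,0,0],[3.2,0,0],-1],
  [[0,0,0],[3.2,0,0.05],-1],
  [[0,0,0],[3.2,0,0.05],-1],
  [[0,0,0],[3.2,0,0.05],-1],
])

```text
clock: 10.18
position: [0.5546, 0.2426, 0.0663]
ee_rot: [2.944, 1.096, 0.001]
force: [-1.3, -0.5, 6.7]
width: 0.005
gripper_force: 3.6
```

drive_tool([
  [[0,0,0],[0,0,-0.05],-1],
  [[0,0,0],[0,0,-0.1],-1],
  [[0,0,0],[0.3,0,-0.1],-1],
  [[0,0,0],[0.6,0,-0.1],-1],
  [[0,0,0],[0.9,0,-0.1],-1],
  [[0,0,0],[1.2,0,-0.1],-1],
  [[0,0,0],[1.5,0,-0.1],-1],
  [[0,0,0],[1.8,0,-0.1],-1],
  [[0,0,0],[2.1,0,-0.1],-1],
  [[0,0,0],[2.4,0,-0.1],-1],
  [[0,0,0],[2.7,0,-0.1],-1],
  [[0,0,0],[3,0,-0.1],-1],
  [[0,0,0],[3.2,0,-0.1],-1],
  [[0,0,0],[3.2,0,-0.1],-1],
  [[0,0,0],[3.2,0,-0.1],-1],
  [[0,0,0],[3.2,0,-0.05],-1],
  [[0,0,0],[3.2,0,0],-1],
  [[0,0,0],[3.2,0,0],-1],
  [[0,0,0],[3.2,0,0],-1],
])

```text
clock: 11.77
position: [0.5789, 0.2635, 0.0664]
ee_rot: [2.944, 1.096, 0.001]
force: [-1.4, -1.4, 6.9]
width: 0.006
gripper_force: 3.3
```

drive_tool([
  [[0,0,0],[0,0,0.05],-1],
  [[0,0,0],[0,0,0.05],-1],
  [[0,0,0],[0,0,-0.1],-1],
  [[0,0,0],[0,0,-1],-1],
  [[0,0,0],[0,0,-4],-1],
  [[0,0,0],[0,0,-8],-1],
  [[0,0,0],[-4,0,-12],-1],
  [[0,0,0],[-8,0,-15],-1],
  [[0,0,0],[-12,0,-15],-1],
  [[0,0,0],[-16,0,-15],-1],
  [[0,0,0],[-20,0,-15],-1],
  [[0,0,0],[-20,0,-15],-1],
  [[0,0,0],[-20,0,-15],-1],
  [[0,0,0],[-20,0,-15],-1],
  [[0,0,0],[-20,0,-15],-1],
  [[0,0,0],[-20,0,-15],-1],
])

```text
clock: 13.1
position: [0.4283, 0.1336, 0.2158]
ee_rot: [-2.943, -1.097, -0.001]
force: [0.1, 0.1, 0.2]
width: 0.003
gripper_force: 0.0
```

Run:
```python
from h import *
np.set_printoptions(precision=4,suppress=True)
s=readout.observe();i=cams.camera_info("wrist");im=cams.get_image("wrist");sd=cams.get_image("side");sc=cams.get_image("scene")
print(s["position"])
f=lambda im,lo,hi,x0,y0,w,h:[b for b in blobs(im,lo,hi) if x0<b[0][0]<x0+w and y0<b[0][1]<y0+h]
for c,lo,hi in(("or",(4,120,60),(20,255,255)),("gr",(45,90,40),(85,255,255)),("bl",(105,120,40),(125,255,255))):
    print(c,f(sc,lo,hi,255,160,80,50),f(sd,lo,hi,235,225,110,85))
a=cv2.resize(sd[225:310,235:345],None,fx=4,fy=4,interpolation=cv2.INTER_CUBIC)
b=cv2.resize(im[0:260,200:420],None,fx=1.6,fy=1.6)
p=np.zeros((420,a.shape[1]+b.shape[1],3),np.uint8);p[:a.shape[0],:a.shape[1]]=a;p[:b.shape[0],a.shape[1]:]=b
cv2.imwrite("pics/end.png",p)
```

```text
[0.4283 0.1336 0.2158]
or [([283.8, 176.6], [281, 175, 7, 4, 20]), ([293.0, 176.0], [290, 175, 7, 3, 19]), ([306.4, 175.3], [299, 174, 16, 4, 40]), ([274.7, 177.1], [272, 176, 7, 4, 18])] [([314.8, 255.8], [311, 253, 8, 6, 38]), ([304.6, 261.0], [300, 259, 10, 5, 39]), ([294.2, 266.5], [290, 264, 9, 6, 44]), ([283.6, 271.8], [279, 269, 10, 7, 45]), ([272.8, 277.6], [268, 275, 10, 6, 46])]
gr [([303.9, 181.0], [301, 178, 6, 7, 27]), ([275.6, 182.4], [273, 180, 6, 6, 28])] [([304.8, 245.8], [302, 242, 7, 8, 42]), ([273.9, 261.2], [271, 257, 7, 9, 48])]
bl [([294.0, 197.9], [265, 188, 59, 16, 445])] [([289.0, 287.4], [248, 266, 83, 41, 717])]
```

View pics/end.png

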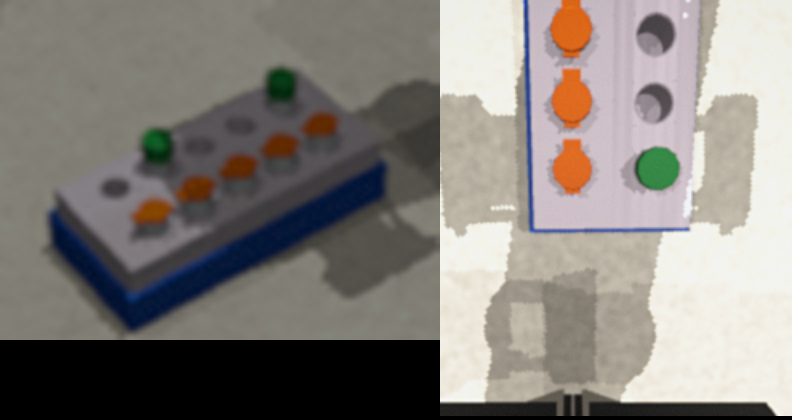

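All five lids lie flat and evenly spaced: in the side view they run from (315,256) to (273,278). Both green caps and the block are in place.

```bash
python3 -c "
from cell import job;print(job.sign_off())"
```

```text
the job is handed in; nothing more can be done
None
```

All five lids are folded shut in order and pressed down, with the block and the green tubes where they were; I handed the job in just after 13 s on the robot's clock, and the highest force I read was about 24 N.

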